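Sweep lens cells through the gate of a counting tray

TASK

Count the three brass lens cells into the slot of the counting tray: with the fingertips push them over the tray floor, one at a time, through the narrow gate until each is completely inside the slot. Never pick a cell up, tip it or pinch it; leave the red cell where it lies and do not disturb the things standing round the tray.

Things in the scene. Friction and masses are not known exactly. Their poses are not given: they have to be found in the camera images.
- tray: fixed counting tray, white floor, blue walls. Origin on the bench under the gate's middle; x points from sorting floor through gate into slot, y left of that, z up. Floor top 5 mm above the bench. Walls 8 mm thick, 8 mm above the floor (13 mm above the bench): a cell stands 10 mm proud, fingertips over 8 mm above the floor clear them. Sorting floor: x -166 to 0, y -123 to 123 mm
- gate (a point): middle of the gate on the tray floor's upper face, entrance line (tray x = 0); axes as the tray's. Gate: 44 mm wide gap (y -22 to 22 mm) in the wall at x 0 to 8 mm; 45 degree lead-in guides, as tall as the walls, spread from it to y = +-47 mm at x = -21 mm. A cell is completely inside the slot when its centre is 18 mm or more past this line
- slot_end (a point): middle of the slot's closed far end, on the floor, at tray x = 144 mm. The slot runs straight from the gate to here, 44 mm wide, room for three cells in single file with 36 mm to spare; a cell pushed in pushes the earlier ones on, so fingers need not go beyond the gate
- brass_a: disc-shaped lens cell, 36 mm diameter, 18 mm tall, about 60 g: brass-coloured ring with two thin dark grooves and a glass lens in its top. It stands flat on the tray floor. Origin: centre of its underside; z up
- brass_b: disc-shaped lens cell, 36 mm diameter, 18 mm tall, about 60 g: brass-coloured ring with two thin dark grooves and a glass lens in its top. It stands flat on the tray floor. Origin: centre of its underside; z up
- brass_c: disc-shaped lens cell, 36 mm diameter, 18 mm tall, about 60 g: brass-coloured ring with two thin dark grooves and a glass lens in its top. It stands flat on the tray floor. Origin: centre of its underside; z up
- red_cell: disc-shaped lens cell, 36 mm diameter, 18 mm tall, about 60 g: red ring with two thin dark grooves and a glass lens in its top. It stands flat on the tray floor. Origin: centre of its underside; z up. To be left alone on the sorting floor
- beaker: small clear glass beaker, 62x70x71 mm, loose bystander right of the tray; origin at the centre of its underside
- tape: roll of pale tape lying flat, 98 mm across, 25 mm high, loose bystander left of the tray; origin at the centre of its underside
- bottle: amber glass bottle with stopper, 71 mm across, 156 mm tall, loose bystander right of the tray; origin at the centre of its underside
Mind the look-alikes: they are no part of the job. What is shaped like the brass_c but purple or turquoise is not meant. What is shaped like the brass_a but purple is not meant.

How it is judged:
By the outcome, as a careful person would: the job done as asked, in the order asked, and still so for the second after the job is handed in, with the robot touching nothing.
It also fails if it takes over 64 s, if anything falls off the work surface, if the arm or the gripper's body presses on something with over 40 N, if the wrist force passes 120 N, or if a joint passes its speed limit or range.

ROBOT

A 7-joint arm with a two-finger parallel gripper is mounted at the origin on a cart in front of the work surface, level with it; the furniture and walls round the work are solid. World frame = base frame: x ahead of the robot, y to its left, z up, the work surface at z = 0. Lengths are in mm, angles in rad, forces in N, time in s.
With the tool pointing down it reaches from about 400 to 875 mm from the base axis. Payload 4.4 kg.
Tool frame: the origin (TCP) lies midway between the tips of the shut fingers; the grasp point (between the pads) lies ctrl.grip_depth behind it (ctrl.grip_depth is the distance from the TCP to the grasp point, in mm); z points along the fingers, y is the line along which they close (so a half turn about z gives the same grasp; the last joint's range is limited). The gripper opens to 85 mm and grips with 20 to 120 N. Pads are 22 mm wide; open, the fingers measure 114 mm over their backs; the gripper's body (76 mm by 85 mm) begins 54 mm behind the grasp point. The pads swing forward as they close: fully open they stand 13 mm farther back than shut.
Start: joints at [-1.236, 0.628, 0.038, 1.517, -0.027, 0.996, -0.02], TCP at [253.579, 598.511, 231.313] pointing down, gripper open.
Joint ranges: [-3.06, 3.06], [-0.37, 2.12], [-1.25, 1.32], [0.18, 2.47], [-1.1, 4.24], [0.23, 1.98], [-2.94, 2.94]. Speed limits (rad/s): [2.57, 2.57, 3.14, 3.14, 3.14, 3.14, 3.14].

INTERFACE

Orientations are given as [roll, pitch, yaw] about the fixed x, y, z axes, in that order (R = Rz(yaw) Ry(pitch) Rx(roll)).
In Python, from cell import ctrl gives the robot as it stands.
- The arm moves only by the tool carry_out, never from a script. Its argument "deltas" is one flat list of numbers, 7 for each row, row after row: the turn, a rotation vector about the tool's x, y, z in degrees, then the shift along the tool's x, y, z in m, then the closure, from -1 (fully open) to 1 (shut). In form: [wx, wy, wz, dx, dy, dz, claw, wx, wy, wz, dx, dy, dz, claw, ...]. A call has 1 to 12 rows; each row shifts and turns the commanded pose from where the row before left it, along the tool's axes as they then stand; what a row does not reach is not made up. A row lasts 1/8 s, in which the tool goes at most 62.5 mm and 10.7 degrees, less where a joint would pass 70% of its speed; a pose out of reach is approached as far as the arm can. A call with a gripper value outside its range is refused whole. The fingers move at their own pace and stop on an object; the grip force is fixed at half the most. Time passes only in rows, so rows that do not move let the fingers close. It gives the time, the measured TCP pose, the force, the opening and the grip force at its end, in the units of the state.
- ctrl.read_state(): the state, without advancing time (a new reading comes with each control period).
- ctrl.get_image(name): name is "scene" or "top" or "wrist"; returns the picture (384x512x3 uint8, red, green, blue); there is no depth.
- ctrl.calibration(name): a dict with "mtx" (3x3 intrinsics, pixels), "R" (3x3) and "t" (3): a world point X has camera coordinates R X + t. Camera axes: x right, y down, z forward; pixel columns grow to the right and rows downward; lengths in mm; the calibration is good to about 2 mm. A picture is of the moment at which its call begins: read the wrist's pose just before it. calibration takes no time and is no camera call; for the wrist camera it gives the pose at the moment of the call.
- ctrl.finish_job(): hands the job in; it is judged then, once.
The state is a dict: "clock": time; "qpos": joint angles; "qd": joint speeds; "tau": joint torques, N m; "eef_pos": TCP position; "tool_rot": TCP orientation; "force": force on the tool from outside, world axes, zero at the start; "torque": the same for the moment, N m; "width": finger opening in mm; "gripper_force": force on a finger pad.
Only numpy, scipy, OpenCV 4.12 (cv2) and the standard library are available. Lean on these libraries where they do the work, as an engineer would, in place of code of your own. Each camera call takes 0.05 s, during which the arm holds its last target. There are 200 camera calls.

## Working session

There is one attempt and no reset: what is moved stays moved. The work goes in short steps, Python scripts to look and compute and a tool call to move; the robot and the scene stay as the last step left them, time stands still between calls to the robot, and variables do not carry over. Pictures are saved under pics/ and viewed, at most 10 in all, crops included, and the job is handed in when it is done.

Besides the shell and the picture viewer there is one more tool, called as a command line: name --argument value ..., lists and objects as JSON in quotes. carry_out: Moves the arm, as the interface text tells. Its arguments: {"type":"object","properties":{"deltas":{"type":"array"}},"required":["deltas"]}

```bash
mkdir -p pics
python3 - <<'E'
from cell import ctrl
import cv2,numpy as np
s=ctrl.read_state();print(s['clock'],s['eef_pos'],s['tool_rot'],s['width'],ctrl.grip_depth)
for n in("top","scene"):
    c=ctrl.calibration(n);print(n,np.round(c['mtx'],1).tolist(),np.round(c['R'],3).tolist(),np.round(c['t'],1))
    cv2.imwrite(f'pics/{n}0.png',ctrl.get_image(n)[:,:,::-1])
E
```

```text
0.0 [253.34521552 597.8987562  230.38098681] [-3.13966417e+00  2.52136804e-05  2.74074474e+00] 85.56152636131556 18.700000000000003
top [[366.2, 0.0, 260.8], [0.0, 366.2, 194.1], [0.0, 0.0, 1.0]] [[-0.013, -1.0, -0.015], [-0.998, 0.013, -0.06], [0.06, 0.014, -0.998]] [  25.4  516.2 1009.2]
scene [[370.7, 0.0, 253.4], [0.0, 370.7, 182.7], [0.0, 0.0, 1.0]] [[0.781, -0.625, -0.015], [-0.391, -0.47, -0.791], [0.487, 0.624, -0.611]] [-391.5  242.6  869.9]
```

View pics/top0.png

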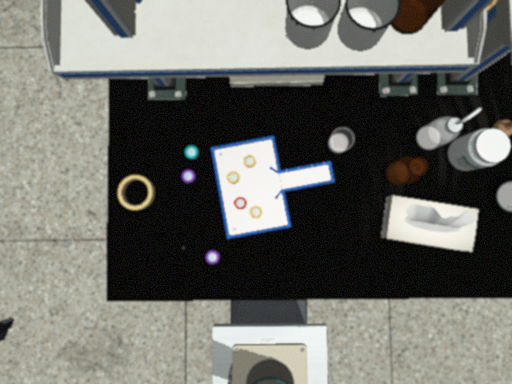

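View pics/scene0.png

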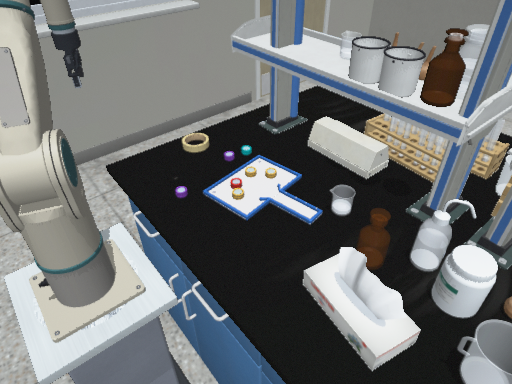

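The top view shows the tray, with its gate near (279,183) and its slot running right to (333,172). Brass cells are at (250,161), (233,178) and (256,212), and the red cell is at (240,203). The tape is on the left at (136,192), and the beaker at (341,140) and bottle at (405,170) are on the right.

```bash
cat > h.py <<'E'
from cell import ctrl
import cv2,numpy as np
def ray(c,uv,z):
    uv=np.atleast_2d(np.array(uv,float));K,R,t=c['mtx'],np.array(c['R']),np.array(c['t'])
    d=np.c_[uv,np.ones(len(uv))]@np.linalg.inv(K).T@R; o=-R.T@t
    return (o+d*((z-o[2])/d[:,2])[:,None])[:,:2]
def proj(c,X):
    p=np.atleast_2d(X)@np.array(c['R']).T+c['t'];p=p@np.array(c['mtx']).T;return p[:,:2]/p[:,2:]
def grab(n):
    c=ctrl.calibration(n);im=ctrl.get_image(n);return c,im,cv2.cvtColor(im,cv2.COLOR_RGB2HSV)
E
python3 - <<'E'
from h import *
c,im,h=grab("top")
b=cv2.inRange(h,(105,110,60),(128,255,255));b[:130]=0;b[250:]=0
n,l,s,_=cv2.connectedComponentsWithStats(b);print([x.tolist() for x in s[1:] if x[4]>20])
# outer contour of sorting floor: hull, rays on wall top
k=max(range(1,n),key=lambda i:s[i,4]); ys,xs=np.where(np.isin(l,[i for i in range(1,n) if s[i,4]>20]))
P=ray(c,np.c_[xs,ys],13)
sc=P[:,1]; hull=cv2.convexHull(P.astype(np.float32))[:,0];print(np.round(cv2.approxPolyDP(hull[:,None],12,True)[:,0]))
m=cv2.inRange(h,(12,70,60),(35,255,255));r=cv2.inRange(h,(0,110,80),(8,255,255))|cv2.inRange(h,(170,110,80),(180,255,255))
for nm,mm in(("brass",m),("red",r)):
    mm[:140]=0;mm[240:]=0;mm[:,:210]=0;mm[:,300:]=0
    cs,_=cv2.findContours(cv2.morphologyEx(mm,cv2.MORPH_CLOSE,np.ones((3,3))),0,2)
    for q in cs:
        if len(q)>6:
            (u,v),rr=cv2.minEnclosingCircle(q);print(nm,u,v,rr,ray(c,(u,v),23).round(1))
cv2.imwrite('pics/t1.png',cv2.resize(im[130:250,200:345,::-1],None,fx=5,fy=5,interpolation=cv2.INTER_CUBIC)[:600])
E
```

```text
[[210, 135, 126, 105, 1328]]
[[ 607. -180.]
 [ 684.  -18.]
 [ 655.  158.]
 [ 395.  117.]
 [ 424.  -62.]
 [ 551. -190.]]
brass 255.5 211.5 6.041623115539551 [[468.   33.9]]
brass 232.6052703857422 176.9736785888672 6.185706615447998 [[565.   96.7]]
brass 249.19444274902344 160.63888549804688 6.050943374633789 [[610.3  49.9]]
red 239.71127319335938 202.72535705566406 5.7572455406188965 [[492.9  77.5]]
```

View pics/t1.png

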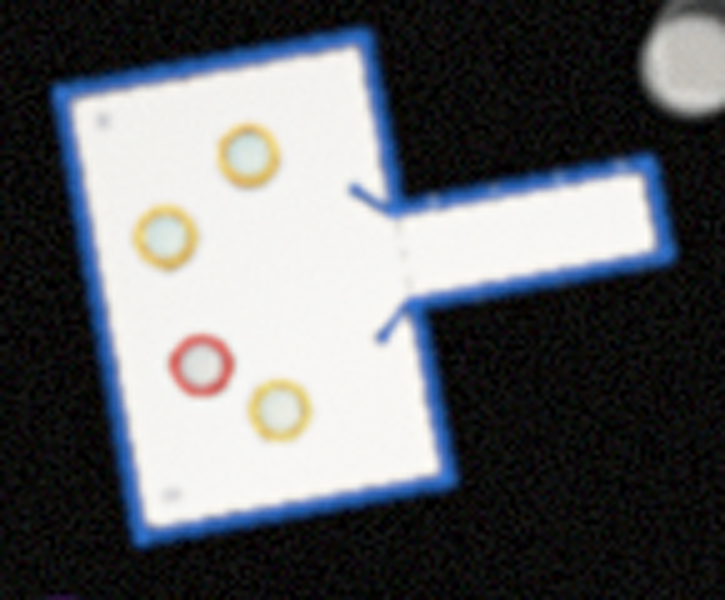

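The crop shows the tray clearly. The gate is near world (553,-33), with the tray's x axis at about -80.5°. I'll move over the tray for a closer wrist view.

carry_out --deltas '[0,0,0,-0.02,-0.017,0,0.43,0,0,0,-0.042,-0.036,0,0.43,0,0,0,-0.042,-0.036,0,0.43,0,0,0,-0.042,-0.036,0,0.43,0,0,0,-0.042,-0.036,0,0.43,0,0,0,-0.042,-0.036,0,0.43,0,0,0,-0.042,-0.036,0,0.43,0,0,0,-0.042,-0.036,0,0.43,0,0,0,-0.042,-0.036,0,0.43,0,0,0,-0.042,-0.036,0,0.43,0,0,0,-0.042,-0.036,0,0.43,0,0,0,-0.036,-0.029,0,0.43]'

```text
clock: 1.65
eef_pos: [534.0, 36.6, 231.2]
tool_rot: [-3.141, 0.0, 2.739]
force: [0.7, -0.0, -0.1]
width: 24.3
gripper_force: 0.0
```

carry_out --deltas '[0,0,9.5,0,0,0,0.43,0,0,9.5,0,0,0,0.43,0,0,9.5,0,0,0,0.43,0,0,9.5,0,0,0,0.43,0,0,9.5,0,0,0,0.43,0,0,9.5,0,0,0,0.43,0,0,0,0,0,0,0.43,0,0,0,0,0,0,0.43]'

```text
clock: 2.65
eef_pos: [533.3, 39.1, 231.2]
tool_rot: [-3.141, -0.0, 1.749]
force: [-0.4, 0.1, -0.1]
width: 24.3
gripper_force: 0.0
```

Run:
```python
from h import *
s=ctrl.read_state();print(s['clock'],s['eef_pos'],s['tool_rot'],s['width'],s['qpos'],s['force'])
c,im,h=grab("wrist");np.save('w.npy',im);print(-np.array(c['R']).T@c['t'])
cv2.imwrite('pics/w1.png',im[:,:,::-1])
```

```text
2.65 [533.31418811  39.08817946 231.18487234] [-3.14126567e+00 -7.39286203e-05  1.74889458e+00] 24.31711044919329 [-0.36720746  0.48445384  0.35560462  1.8462149  -0.21772328  0.84926091
  0.27358512] [-0.40333832  0.10594287 -0.05129795]
[521.24657072 107.9987027  373.22964441]
```

View pics/w1.png

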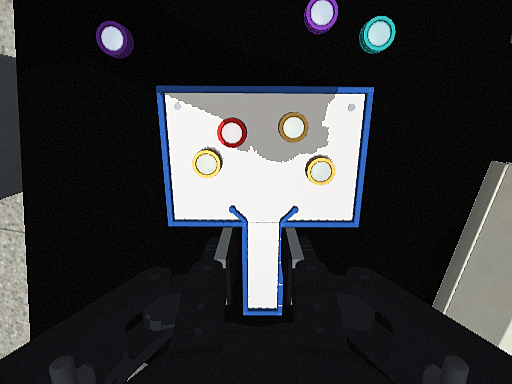

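The wrist view shows the whole tray. The gate is at about (264,222), brass cells are at (207,163), (320,170) and (293,127, in shadow), and the red cell is at (232,131).

```bash
cat >> h.py <<'E'
def T(p,g,th):
    p=np.atleast_2d(p)-g;c,s=np.cos(th),np.sin(th);return np.c_[p@[c,s],p@[-s,c]]
def cells(n,c,im,h):
    lo=cv2.inRange(h,(10,70,40),(35,255,255));r=cv2.inRange(h,(0,110,60),(7,255,255))|cv2.inRange(h,(172,110,60),(180,255,255))
    out=[]
    for nm,m in(("brass",lo),("red",r)):
        for q in cv2.findContours(cv2.morphologyEx(m,cv2.MORPH_CLOSE,np.ones((3,3))),0,2)[0]:
            if cv2.contourArea(q)>50:
                (u,v),_=cv2.minEnclosingCircle(q);p=ray(c,q[:,0],23);w,rr=cv2.minEnclosingCircle(p.astype(np.float32));
                if 13<rr<26: out.append((nm,np.array(w).round(1),round(rr,1),(round(u),round(v))))
    return out
E
python3 - <<'E'
from h import *
c=ctrl.calibration("wrist");im=np.load('w.npy');h=cv2.cvtColor(im,cv2.COLOR_RGB2HSV)
b=cv2.inRange(h,(105,110,50),(128,255,255))
n,l,s,_=cv2.connectedComponentsWithStats(b);k=1+np.argmax(s[1:,4])
ys,xs=np.where(l==k);P=ray(c,np.c_[xs,ys],13)
g,th=np.array([553.,-33.]),np.radians(-80.5)
for _ in range(4):
    q=T(P,g,th)
    W=lambda m:q[m]
    L=W(abs(q[:,0]+170)<9);A=W((abs(q[:,1]-127)<9)&(q[:,0]<-20)&(q[:,0]>-155));B=W((abs(q[:,1]+127)<9)&(q[:,0]<-20)&(q[:,0]>-155));G=W((abs(q[:,0]-4)<9)&(abs(q[:,1])>55)&(abs(q[:,1])<115))
    L=L[abs(L[:,1])<115]
    sl=lambda X,i:np.polyfit(X[:,1-i],X[:,i],1)[0]
    a=(-sl(L,0)+sl(A,1)+sl(B,1)-sl(G,0))/4
    dx=(L[:,0].mean()+170+G[:,0].mean()-4)/2;dy=(A[:,1].mean()+B[:,1].mean())/2
    print(np.round([L[:,0].mean(),G[:,0].mean(),A[:,1].mean(),B[:,1].mean()],1),[round(np.degrees(v),2) for v in(-sl(L,0),sl(A,1),sl(B,1),-sl(G,0))])
    g=g+dx*np.array([np.cos(th),np.sin(th)])+dy*np.array([-np.sin(th),np.cos(th)]);th+=a
print(g,np.degrees(th));np.save('tray.npy',[*g,th])
for x in cells("wrist",c,im,h):print(x,T(x[1],g,th).round(1))
s=ctrl.read_state();print(T(s['eef_pos'][:2],g,th).round(1))
print(proj(c,[s['eef_pos']]))
E
```

```text
[-168.4    4.3  125.8 -126.5] [np.float64(0.29), np.float64(0.37), np.float64(0.24), np.float64(-0.03)]
[-169.3    3.3  126.5 -125.8] [np.float64(0.07), np.float64(0.14), np.float64(0.01), np.float64(-0.25)]
[-169.3    3.3  126.1 -126.1] [np.float64(0.08), np.float64(0.15), np.float64(0.02), np.float64(-0.24)]
[-169.3    3.3  126.1 -126.1] [np.float64(0.07), np.float64(0.15), np.float64(0.02), np.float64(-0.24)]
[553.1487158  -33.90299911] -80.29353223780807
('brass', array([610.1,  49.8]), 19.5, (320, 170)) [[-72.9  70.2]]
('brass', array([469.4,  34.5]), 19.2, (207, 163)) [[-81.5 -71. ]]
('brass', array([566.1,  96.2]), 18.0, (293, 127)) [[-126.1   34.7]]
('red', array([494.2,  76.7]), 17.9, (231, 132)) [[-119.   -39.5]]
[[-75.2  -7.2]]
[[257.876039   243.00843715]]
```

```bash
cat > plan.py <<'E'
from h import *
gx,gy,th=np.load('tray.npy');g=np.array([gx,gy])
def now():
    s=ctrl.read_state();p=T(s['eef_pos'][:2],g,th)[0];return [*p,(np.degrees(s['tool_rot'][2]-th)-180+180)%360-180,s['eef_pos'][2]],s
def rows(W,claw=.43,start=None):
    """W: TCP waypoints (tray x,y,heading deg,z), one per row; heading = -tool x"""
    c=np.array(start or now()[0],float);o=[]
    for w in W:
        w=np.array(w,float);f=np.radians(c[2]);d=w[:2]-c[:2]
        fw=d@[np.cos(f),np.sin(f)];lf=d@[-np.sin(f),np.cos(f)]
        r=[0,0,round(c[2]-w[2],1),round(-fw/1e3,4),round(lf/1e3,4),round((c[3]-w[3])/1e3,4),claw]
        # dead-reckon with the rounded values
        c=np.array([*(c[:2]-r[3]*1e3*np.array([np.cos(f),np.sin(f)])+r[4]*1e3*np.array([-np.sin(f),np.cos(f)])),c[2]-r[2],c[3]-r[5]*1e3]);o.append(r)
    print(str(sum(o,[])));print(len(o),'rows end',c.round(1));return o
def lin(a,b,n):
    return [list(np.array(a)+(np.array(b)-np.array(a))*i/n) for i in range(1,n+1)]
def push(path,off=24.4,z=15.5):
    """cell path (x,y,heading) -> TCP"""
    return [[x-off*np.cos(np.radians(f)),y-off*np.sin(np.radians(f)),f,z] for x,y,f in path]
E
python3 - <<'E'
from plan import *
n,_=now();print(np.round(n,1))
a=[-87,104,-67,100]
rows(lin(n,a,8)+lin(a,[-87,104,-67,20],3)+[[-87,104,-67,20]])
E
```

```text
[-75.2  -7.2   0.5 231.2]
[0, 0, np.float64(8.4), np.float64(0.0014), np.float64(0.0139), np.float64(0.0164), 0.43, 0, 0, np.float64(8.5), np.float64(0.0033), np.float64(0.0136), np.float64(0.0164), 0.43, 0, 0, np.float64(8.4), np.float64(0.0054), np.float64(0.0129), np.float64(0.0164), 0.43, 0, 0, np.float64(8.4), np.float64(0.0072), np.float64(0.012), np.float64(0.0164), 0.43, 0, 0, np.float64(8.5), np.float64(0.0088), np.float64(0.0108), np.float64(0.0164), 0.43, 0, 0, np.float64(8.4), np.float64(0.0104), np.float64(0.0094), np.float64(0.0164), 0.43, 0, 0, np.float64(8.4), np.float64(0.0116), np.float64(0.0078), np.float64(0.0164), 0.43, 0, 0, np.float64(8.5), np.float64(0.0126), np.float64(0.006), np.float64(0.0164), 0.43, 0, 0, np.float64(-0.0), np.float64(-0.0), np.float64(-0.0), np.float64(0.0267), 0.43, 0, 0, np.float64(-0.0), np.float64(-0.0), np.float64(-0.0), np.float64(0.0267), 0.43, 0, 0, np.float64(-0.0), np.float64(-0.0), np.float64(-0.0), np.float64(0.0266), 0.43, 0, 0, np.float64(-0.0), np.float64(-0.0), np.float64(-0.0), np.float64(0.0), 0.43]
12 rows end [-87. 104. -67.  20.]
```

carry_out --deltas '[0,0,8.4,0.001,0.014,0.016,0.43,0,0,8.4,0.003,0.014,0.016,0.43,0,0,8.4,0.005,0.013,0.016,0.43,0,0,8.4,0.007,0.012,0.016,0.43,0,0,8.4,0.009,0.011,0.016,0.43,0,0,8.4,0.01,0.009,0.016,0.43,0,0,8.4,0.012,0.008,0.016,0.43,0,0,8.4,0.013,0.006,0.016,0.43,0,0,0,0,0,0.02,0.43,0,0,0,0,0,0.02,0.43,0,0,0,0,0,0,0.43]'

```text
clock: 4.08
eef_pos: [640.0, 68.2, 61.3]
tool_rot: [-3.139, 0.003, 0.574]
force: [-0.2, 0.1, 0.7]
width: 24.4
gripper_force: 0.0
```

```bash
sed -i 's/r=\[0,0,round(c\[2\]-w\[2\],1).*/r=[0,0]+[float(v) for v in (round(c[2]-w[2],1),round(-fw\/1e3,4),round(lf\/1e3,4),round((c[3]-w[3])\/1e3,4))]+[claw]/' plan.py
python3 - <<'E'
from plan import *
n,s=now();print(np.round(n,1),s['clock'],s['force'].round(1))
z=15.5;a=[-87,104,-67,z]
rows(lin(n,[-87,104,-67,30],2)+lin([-87,104,-67,30],a,2)+[a])
# C: bezier
P=np.array([[-73,70],[-52,15],[-30,0.]])
path=[]
t=np.linspace(0,1,12)
for u in t:
    p=(1-u)**2*P[0]+2*u*(1-u)*P[1]+u*u*P[2];d=2*(1-u)*(P[1]-P[0])+2*u*(P[2]-P[1])
    path.append((*p,np.degrees(np.arctan2(d[1],d[0]))))
print(np.round(path,0).tolist())
E
```

```text
[-86.  102.8 -66.8  61.3] 4.075 [-0.2  0.1  0.7]
[0, 0, 0.1, 0.0007, -0.0002, 0.0157, 0.43, 0, 0, 0.1, 0.0008, -0.0002, 0.0156, 0.43, 0, 0, -0.0, -0.0, -0.0, 0.0073, 0.43, 0, 0, -0.0, -0.0, -0.0, 0.0072, 0.43, 0, 0, -0.0, -0.0, -0.0, 0.0, 0.43]
5 rows end [-87.  104.  -67.   15.5]
[[-73.0, 70.0, -69.0], [-69.0, 60.0, -68.0], [-65.0, 51.0, -66.0], [-61.0, 43.0, -64.0], [-58.0, 35.0, -62.0], [-54.0, 28.0, -60.0], [-50.0, 22.0, -57.0], [-46.0, 16.0, -54.0], [-42.0, 11.0, -50.0], [-38.0, 7.0, -46.0], [-34.0, 3.0, -40.0], [-30.0, 0.0, -34.0]]
```

carry_out --deltas '[0,0,0.1,0.001,0,0.016,0.43,0,0,0.1,0.001,0,0.015,0.43,0,0,0,0,0,0.008,0.43,0,0,0,0,0,0.0065,0.43,0,0,0,0,0,0,0.43]'

```text
clock: 4.7
eef_pos: [643.5, 69.4, 17.3]
tool_rot: [-3.141, 0.001, 0.57]
force: [0.1, -0.4, 0.7]
width: 24.4
gripper_force: 0.0
```

Run:
```python
from plan import *
n,s=now();print(np.round(n,1),s['clock'],s['force'].round(1))
c,im,h=grab("wrist")
for x in cells("wrist",c,im,h):print(x,T(x[1],g,th).round(1))
cv2.imwrite('pics/w2.png',im[:,:,::-1])
```

```text
[-86.6 106.4 -67.1  17.3] 4.7 [ 0.1 -0.4  0.7]
('brass', array([617.5,  52.4]), 21.6, (259, 299)) [[-74.2  78. ]]
```

View pics/w2.png

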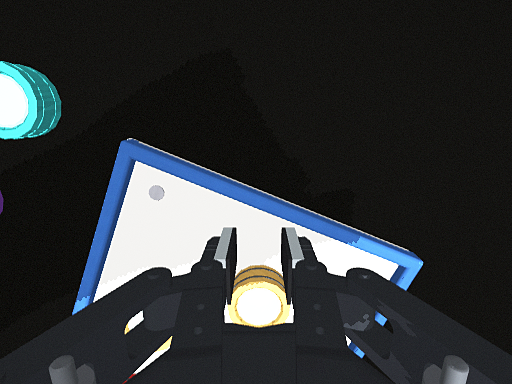

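The shot shows the cell centred at (259,299), between the fingers at columns 236 and 283 and ahead of them. I'll check the fingertip height by projecting the pad corners.

Run:
```python
from plan import *
from scipy.spatial.transform import Rotation as Ro
n,s=now();c=ctrl.calibration("wrist");R=Ro.from_euler('xyz',s['tool_rot']).as_matrix()
for x in(11,-11):
  for d in(0,3,6,9): print(x,d,proj(c,s['eef_pos']+(R@np.array([[x,12.2,-d],[x,-12.2,-d],[x,27,-d]]).T).T).round(0).tolist())
im=cv2.imread('pics/w2.png');cv2.imwrite('pics/w2c.png',cv2.resize(im[205:345,180:340],None,fx=4.2,fy=4.2,interpolation=cv2.INTER_NEAREST))
print(np.array(c['R'])@R)
```

```text
11 0 [[281.0, 225.0], [236.0, 225.0], [309.0, 225.0]]
11 3 [[281.0, 227.0], [235.0, 227.0], [310.0, 227.0]]
11 6 [[282.0, 230.0], [235.0, 230.0], [311.0, 229.0]]
11 9 [[282.0, 232.0], [234.0, 232.0], [312.0, 232.0]]
-11 0 [[280.0, 262.0], [237.0, 262.0], [307.0, 262.0]]
-11 3 [[281.0, 264.0], [236.0, 265.0], [308.0, 264.0]]
-11 6 [[281.0, 267.0], [236.0, 267.0], [309.0, 267.0]]
-11 9 [[282.0, 270.0], [235.0, 270.0], [310.0, 270.0]]
[[-1.56400351e-03  9.99998722e-01 -3.30818196e-04]
 [-9.61538452e-01 -1.59471597e-03 -2.74665729e-01]
 [-2.74665906e-01 -1.11483749e-04  9.61539717e-01]]
```

View pics/w2c.png

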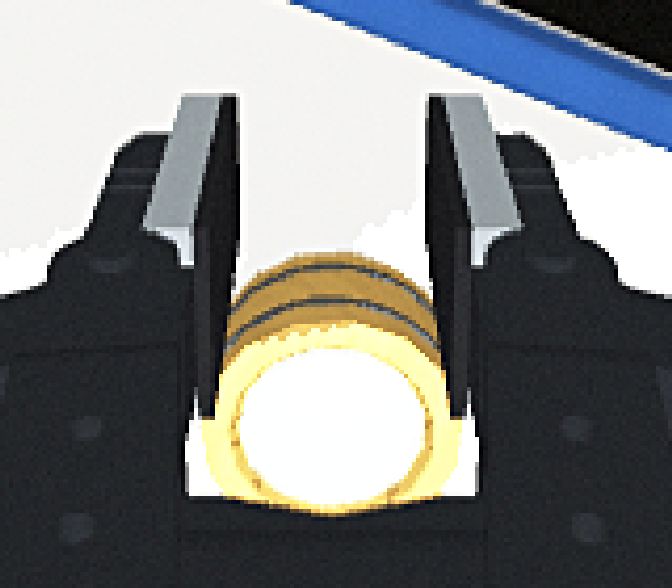

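```bash
cat >> plan.py <<'E'
def bez(P,n):
    P=np.array(P,float);o=[]
    for u in np.linspace(0,1,n+1):
        p=(1-u)**2*P[0]+2*u*(1-u)*P[1]+u*u*P[2];d=(1-u)*(P[1]-P[0])+u*(P[2]-P[1])
        o.append((*p,np.degrees(np.arctan2(d[1],d[0]))))
    return o
E
python3 - <<'E'
from plan import *
n,_=now();d=[*n[:3],12.5]
W=push(bez([[-73,70],[-54,0],[-22,0]],13)+[(-14,0,0),(-6,0,0),(2,0,0),(10,0,0),(18,0,0),(24,0,0),(27,0,0)],z=12.5)
o=lin(d,W[0],2)
rows([d]+o+W[1:])
E
```

```text
[0, 0, 0.0, -0.0, 0.0, 0.0053, 0.43, 0, 0, 3.9, -0.0075, 0.0007, -0.0, 0.43, 0, 0, 3.8, -0.0074, 0.0012, -0.0, 0.43, 0, 0, -2.0, -0.0108, -0.0006, -0.0, 0.43, 0, 0, -2.3, -0.0101, -0.0008, -0.0, 0.43, 0, 0, -2.7, -0.0093, -0.001, -0.0, 0.43, 0, 0, -3.2, -0.0086, -0.0011, -0.0, 0.43, 0, 0, -3.7, -0.008, -0.0013, -0.0, 0.43, 0, 0, -4.4, -0.0073, -0.0017, -0.0, 0.43, 0, 0, -5.3, -0.0068, -0.0019, -0.0, 0.43, 0, 0, -6.3, -0.0063, -0.0024, -0.0, 0.43, 0, 0, -7.3, -0.0058, -0.0027, -0.0, 0.43, 0, 0, -8.5, -0.0055, -0.0032, -0.0, 0.43, 0, 0, -9.3, -0.0053, -0.0036, -0.0, 0.43, 0, 0, -9.9, -0.0052, -0.0038, -0.0, 0.43, 0, 0, -9.9, -0.0052, -0.0037, -0.0, 0.43, 0, 0, 0.0, -0.008, -0.0, -0.0, 0.43, 0, 0, 0.0, -0.008, -0.0, -0.0, 0.43, 0, 0, 0.0, -0.008, -0.0, -0.0, 0.43, 0, 0, 0.0, -0.008, -0.0, -0.0, 0.43, 0, 0, 0.0, -0.008, -0.0001, -0.0, 0.43, 0, 0, 0.0, -0.006, 0.0, -0.0, 0.43, 0, 0, 0.0, -0.003, 0.0, -0.0, 0.43]
23 rows end [ 2.6 -0.   0.  12.5]
```

carry_out --deltas '[0,0,0,0,0,0.005,0.43,0,0,3.9,-0.0075,0.0007,0,0.43,0,0,3.8,-0.0074,0.0012,0,0.43,0,0,-2,-0.0108,-0.0006,0,0.43,0,0,-2.3,-0.0101,-0.0008,0,0.43,0,0,-2.7,-0.0093,-0.001,0,0.43,0,0,-3.2,-0.0086,-0.0011,0,0.43,0,0,-3.7,-0.008,-0.0013,0,0.43,0,0,0,0,0,0,0.43]'

```text
clock: 5.88
eef_pos: [588.3, 41.0, 13.0]
tool_rot: [-3.141, 0.0, 0.675]
force: [0.1, -0.2, 0.1]
width: 24.2
gripper_force: 0.0
```

Run:
```python
from plan import *
n,s=now();print(np.round(n,1),s['clock'],s['force'].round(1),s['width'])
for v in("wrist","top"):
  c,im,h=grab(v)
  for x in cells(v,c,im,h):print(v,x,T(x[1],g,th).round(1))
B=bez([[-73,70],[-54,0],[-22,0]],13);print(np.round(B[5],1),np.round(push([B[5]]),1))
```

```text
[-67.9  47.3 -61.   13. ] 5.875 [ 0.1 -0.2  0.1] 24.220024712777917
wrist ('brass', array([487.1,  47.8]), 17.4, (142, 368)) [[-91.7 -51.3]]
wrist ('brass', array([572.9,  28.9]), 21.9, (258, 284)) [[-58.6  30.1]]
wrist ('brass', array([570.1,  95.9]), 21.1, (149, 213)) [[-125.1   38.6]]
top ('brass', array([467.5,  33.7]), 16.3, (256, 212)) [[-81.1 -73. ]]
[-56.5  26.5 -60.9] [[-68.3  47.8 -60.9  15.5]]
```

carry_out --deltas '[0,0,-4.4,-0.0073,-0.0017,0,0.43,0,0,-5.3,-0.0068,-0.0019,0,0.43,0,0,-6.3,-0.0063,-0.0024,0,0.43,0,0,-7.3,-0.0058,-0.0027,0,0.43,0,0,-8.5,-0.0055,-0.0032,0,0.43,0,0,-9.3,-0.0053,-0.0036,0,0.43,0,0,-9.9,-0.0052,-0.0038,0,0.43,0,0,-9.9,-0.0052,-0.0037,0,0.43,0,0,0,0,0,0,0.43]'

```text
clock: 7.1
eef_pos: [545.5, 11.4, 12.8]
tool_rot: [3.141, 0.0, 1.737]
force: [0.4, -0.8, 0.4]
width: 24.3
gripper_force: 0.0
```

Run:
```python
from plan import *
n,s=now();print(np.round(n,1),s['clock'],s['force'].round(1),s['width'])
v="wrist";c,im,h=grab(v)
for x in cells(v,c,im,h):print(v,x,T(x[1],g,th).round(1))
cv2.imwrite('pics/w3.png',im[:,:,::-1])
W=push([(x,0,0) for x in (-16,-8,0,8,15,21,25,27,27)],z=12.5)
rows(W)
```

```text
[-45.9   0.1  -0.2  12.8] 7.1 [ 0.4 -0.8  0.4] 24.332177622557033
wrist ('brass', array([548.9,  -7.8]), 21.9, (258, 284)) [[-26.4   0.2]]
wrist ('brass', array([471.5,  35.2]), 21.3, (113, 182)) [[-81.9 -68.8]]
wrist ('brass', array([565.2,  95.3]), 18.7, (333, 84)) [[-125.3   33.7]]
wrist ('red', array([495.1,  76.3]), 19.0, (170, 100)) [[-118.4  -38.6]]
[0, 0, -0.2, -0.0059, -0.0003, 0.0003, 0.43, 0, 0, -0.0, -0.008, -0.0, 0.0, 0.43, 0, 0, -0.0, -0.008, -0.0, 0.0, 0.43, 0, 0, -0.0, -0.008, -0.0, 0.0, 0.43, 0, 0, -0.0, -0.007, -0.0, 0.0, 0.43, 0, 0, -0.0, -0.006, -0.0, 0.0, 0.43, 0, 0, -0.0, -0.004, -0.0, 0.0, 0.43, 0, 0, -0.0, -0.002, -0.0, 0.0, 0.43, 0, 0, -0.0, 0.0, -0.0, 0.0, 0.43]
9 rows end [ 2.6  0.  -0.  12.5]
```

View pics/w3.png

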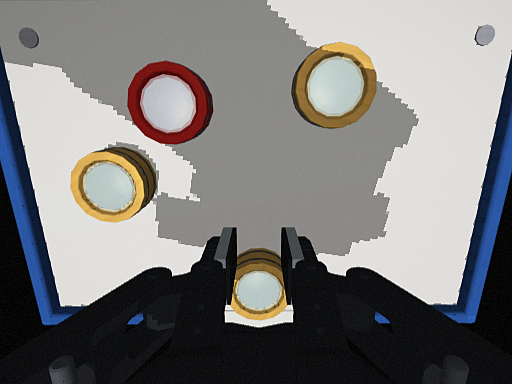

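The cell is cradled between the fingers at (258,284) in front of the gate, so I'll push it through and back off.

carry_out --deltas '[0,0,-0.2,-0.006,-0.0003,0,0.43,0,0,0,-0.008,0,0,0.43,0,0,0,-0.008,0,0,0.43,0,0,0,-0.008,0,0,0.43,0,0,0,-0.007,0,0,0.43,0,0,0,-0.006,0,0,0.43,0,0,0,-0.004,0,0,0.43,0,0,0,-0.002,0,0,0.43,0,0,0,0,0,0,0.43,0,0,0,0.01,0,0,0.43,0,0,0,0.02,0,-0.02,0.43,0,0,0,0,0,-0.025,0.43]'

```text
clock: 8.65
eef_pos: [547.1, -3.4, 57.6]
tool_rot: [-3.139, -0.002, 1.748]
force: [0.8, -0.7, -0.5]
width: 24.3
gripper_force: 0.0
```

Run:
```python
from plan import *
n,s=now();print(np.round(n,1),s['clock'],s['force'].round(1),s['width'])
v="wrist";c,im,h=grab(v)
for x in cells(v,c,im,h):print(v,x,T(x[1],g,th).round(1))
n[2:]=[0,57]
a=np.array([-81.5,-71])-38*np.array([np.cos(np.radians(52)),np.sin(np.radians(52))])
rows(lin(n,[*a,52,57],6)+lin([*a,52,57],[*a,52,12.5],4)+[[*a,52,12.5]]*2)
```

```text
[-31.1  -0.9   0.5  57.6] 8.65 [ 0.8 -0.7 -0.5] 24.263605168258856
wrist ('brass', array([557.1, -56.2]), 22.4, (259, 289)) [[22.6  0.1]]
wrist ('brass', array([470.1,  33.6]), 20.1, (146, 142)) [[-80.5 -70.5]]
wrist ('brass', array([565.9,  94.5]), 19.0, (319, 65)) [[-124.4   34.2]]
wrist ('red', array([494.8,  76. ]), 18.8, (193, 77)) [[-118.2  -39. ]]
[0, 0, -8.3, 0.014, -0.0186, 0.0038, 0.43, 0, 0, -8.6, 0.0147, -0.0147, 0.0, 0.43, 0, 0, -8.7, 0.0167, -0.0123, 0.0, 0.43, 0, 0, -8.7, 0.0183, -0.0096, 0.0, 0.43, 0, 0, -8.6, 0.0196, -0.0067, 0.0, 0.43, 0, 0, -8.7, 0.0204, -0.0037, 0.0, 0.43, 0, 0, -0.0, 0.0, 0.0, 0.0112, 0.43, 0, 0, -0.0, 0.0, 0.0, 0.0111, 0.43, 0, 0, -0.0, 0.0, 0.0, 0.0111, 0.43, 0, 0, -0.0, 0.0, 0.0, 0.0111, 0.43, 0, 0, -0.0, 0.0, 0.0, 0.0, 0.43, 0, 0, -0.0, 0.0, 0.0, 0.0, 0.43]
12 rows end [-104.9 -100.9   52.    12.5]
```

carry_out --deltas '[0,0,-8.4,0.014,-0.0186,0,0.43,0,0,-8.6,0.0147,-0.0147,0,0.43,0,0,-8.7,0.0167,-0.0123,0,0.43,0,0,-8.7,0.0183,-0.0096,0,0.43,0,0,-8.6,0.0196,-0.0067,0,0.43,0,0,-8.7,0.0204,-0.0037,0,0.43,0,0,0,0,0,0.012,0.43,0,0,0,0,0,0.012,0.43,0,0,0,0,0,0.011,0.43,0,0,0,0,0,0.008,0.43,0,0,0,0,0,0,0.43,0,0,0,0,0,0,0.43]'

```text
clock: 10.2
eef_pos: [435.1, 50.6, 16.0]
tool_rot: [-3.141, -0.001, 2.647]
force: [-0.4, -0.0, -0.2]
width: 24.5
gripper_force: 0.0
```

Run:
```python
from plan import *
n,s=now();print(np.round(n,1),s['clock'],s['force'].round(1),s['width'])
A=np.array([-81,-71]);e=np.array([np.cos(np.radians(52)),np.sin(np.radians(52))])
L=[(*(A+e*d),52) for d in(0,8,16,24,32,40)]
p=L[-1][:2];q=(p[0]-p[1]/np.tan(np.radians(52)),0)
W=push(L+bez([p,q,(-8,0)],9)[1:]+[(x,0,0) for x in(0,8,15,21,25,27)],z=12.5)
rows(lin(n,W[0],2)+W[1:])
```

```text
[-103.2 -102.1   52.    16. ] 10.2 [-0.4 -0.  -0.2] 24.464854027462938
[0, 0, -0.0, -0.0069, 0.0008, 0.0017, 0.43, 0, 0, -0.0, -0.0069, 0.0009, 0.0018, 0.43, 0, 0, -0.0, -0.008, -0.0, -0.0, 0.43, 0, 0, -0.0, -0.008, -0.0, -0.0, 0.43, 0, 0, -0.0, -0.008, 0.0, -0.0, 0.43, 0, 0, -0.0, -0.008, 0.0, -0.0, 0.43, 0, 0, -0.0, -0.008, 0.0, -0.0, 0.43, 0, 0, 1.9, -0.0106, 0.0007, -0.0, 0.43, 0, 0, 2.3, -0.0098, 0.0008, -0.0, 0.43, 0, 0, 2.8, -0.0087, 0.001, -0.0, 0.43, 0, 0, 3.6, -0.0079, 0.0013, -0.0, 0.43, 0, 0, 4.5, -0.007, 0.0016, -0.0, 0.43, 0, 0, 5.9, -0.0062, 0.0023, -0.0, 0.43, 0, 0, 7.8, -0.0056, 0.0029, -0.0, 0.43, 0, 0, 10.2, -0.0049, 0.0039, -0.0, 0.43, 0, 0, 13.0, -0.0047, 0.0051, -0.0, 0.43, 0, 0, -0.0, -0.008, 0.0, -0.0, 0.43, 0, 0, -0.0, -0.008, 0.0, -0.0, 0.43, 0, 0, -0.0, -0.007, 0.0, -0.0, 0.43, 0, 0, -0.0, -0.006, 0.0, -0.0, 0.43, 0, 0, -0.0, -0.004, 0.0, -0.0, 0.43, 0, 0, -0.0, -0.002, 0.0, -0.0, 0.43]
22 rows end [ 2.6 -0.  -0.  12.5]
```

carry_out --deltas '[0,0,0,-0.007,0.001,0.002,0.43,0,0,0,-0.007,0.001,0.0015,0.43,0,0,0,-0.008,0,0,0.43,0,0,0,-0.008,0,0,0.43,0,0,0,-0.008,0,0,0.43,0,0,0,-0.008,0,0,0.43,0,0,0,-0.008,0,0,0.43,0,0,1.9,-0.0106,0.0007,0,0.43,0,0,2.3,-0.0098,0.0008,0,0.43,0,0,0,0,0,0,0.43]'

```text
clock: 11.45
eef_pos: [503.2, 17.1, 12.2]
tool_rot: [-3.141, 0.0, 2.571]
force: [0.3, -0.8, 0.2]
width: 24.3
gripper_force: 0.0
```

Run:
```python
from plan import *
n,s=now();print(np.round(n,1),s['clock'],s['force'].round(1),s['width'])
v="wrist";c,im,h=grab(v)
for x in cells(v,c,im,h):print(v,x,T(x[1],g,th).round(1))
f=np.radians(n[2]);p=np.array(n[:2])+24.4*np.array([np.cos(f),np.sin(f)]);print(p)
q=(p[0]-p[1]/np.tan(f),0)
b=bez([p,q,(-4,0)],9)
b=[(x,y,F) for (x,y,_),F in zip(b,np.linspace(n[2],0,10))]
W=push(b[1:]+[(x,0,0) for x in(4,11,17,22,25,27)],z=12.5)
rows(W)
```

```text
[-58.7 -40.6  47.6  12.2] 11.45 [ 0.3 -0.8  0.2] 24.280611761393438
wrist ('brass', array([520.7,   6.6]), 22.0, (259, 285)) [[-45.4 -25.2]]
wrist ('brass', array([559.3,  93.9]), 24.0, (441, 259)) [[-124.9   27.6]]
wrist ('red', array([491.2,  75.3]), 19.6, (349, 170)) [[-118.1  -42.7]]
[-42.26845436 -22.60019456]
[0, 0, 5.4, -0.0074, 0.0022, -0.0003, 0.43, 0, 0, 5.3, -0.0063, 0.0023, -0.0, 0.43, 0, 0, 5.2, -0.0058, 0.0025, -0.0, 0.43, 0, 0, 5.3, -0.0054, 0.0026, -0.0, 0.43, 0, 0, 5.3, -0.005, 0.0026, -0.0, 0.43, 0, 0, 5.3, -0.0047, 0.0026, -0.0, 0.43, 0, 0, 5.3, -0.0044, 0.0024, -0.0, 0.43, 0, 0, 5.3, -0.0042, 0.0024, -0.0, 0.43, 0, 0, 5.3, -0.0041, 0.0021, -0.0, 0.43, 0, 0, -0.0, -0.008, 0.0, -0.0, 0.43, 0, 0, -0.0, -0.007, 0.0, -0.0, 0.43, 0, 0, -0.0, -0.006, 0.0, -0.0, 0.43, 0, 0, -0.0, -0.005, 0.0, -0.0, 0.43, 0, 0, -0.0, -0.003, 0.0, -0.0, 0.43, 0, 0, -0.0, -0.002, 0.0, -0.0, 0.43]
15 rows end [ 2.6 -0.  -0.  12.5]
```

carry_out --deltas '[0,0,5.4,-0.0074,0.0022,0,0.43,0,0,5.3,-0.0063,0.0023,0,0.43,0,0,5.2,-0.0058,0.0025,0,0.43,0,0,5.3,-0.0054,0.0026,0,0.43,0,0,5.3,-0.005,0.0026,0,0.43,0,0,5.3,-0.0047,0.0026,0,0.43,0,0,5.3,-0.0044,0.0024,0,0.43,0,0,5.3,-0.0042,0.0024,0,0.43,0,0,5.3,-0.0041,0.0021,0,0.43,0,0,0,0,0,0,0.43]'

```text
clock: 12.75
eef_pos: [547.8, -5.5, 12.2]
tool_rot: [-3.14, 0.0, 1.742]
force: [0.6, 0.7, -0.1]
width: 24.1
gripper_force: 0.0
```

Run:
```python
from plan import *
n,s=now();print(np.round(n,1),s['clock'],s['force'].round(1),s['width'])
v="wrist";c,im,h=grab(v)
for x in cells(v,c,im,h):print(v,x,T(x[1],g,th).round(1))
W=push([(x,0,0) for x in(4,11,17,22,25,27)],z=12.5)
rows(W)
```

```text
[-28.9  -0.5   0.1  12.2] 12.75 [ 0.6  0.7 -0.1] 24.115234810452492
wrist ('brass', array([551.7, -27.3]), 24.9, (258, 290)) [[-6.8 -0.3]]
wrist ('brass', array([564.6,  94.7]), 19.2, (336, 42)) [[-124.8   33. ]]
wrist ('red', array([495.2,  75.5]), 19.1, (168, 61)) [[-117.6  -38.7]]
[0, 0, 0.2, -0.0087, 0.0006, -0.0003, 0.43, 0, 0, -0.0, -0.007, 0.0, -0.0, 0.43, 0, 0, -0.0, -0.006, 0.0, -0.0, 0.43, 0, 0, -0.0, -0.005, 0.0, -0.0, 0.43, 0, 0, -0.0, -0.003, 0.0, -0.0, 0.43, 0, 0, -0.0, -0.002, 0.0, -0.0, 0.43]
6 rows end [ 2.6 -0.  -0.  12.5]
```

carry_out --deltas '[0,0,0,-0.009,0.0005,0,0.43,0,0,0,-0.007,0,0,0.43,0,0,0,-0.006,0,0,0.43,0,0,0,-0.005,0,0,0.43,0,0,0,-0.003,0,0,0.43,0,0,0,-0.002,0,0,0.43,0,0,0,0,0,0,0.43,0,0,0,0.01,0,0,0.43,0,0,0,0.02,0,-0.02,0.43,0,0,0,0.01,0,-0.03,0.43,0,0,0,0,0,0,0.43]'

```text
clock: 14.18
eef_pos: [548.8, 5.8, 65.3]
tool_rot: [3.137, -0.001, 1.745]
force: [-0.1, -1.2, -0.0]
width: 24.2
gripper_force: 0.0
```

Run:
```python
from plan import *
v="wrist";c,im,h=grab(v)
for x in cells(v,c,im,h):print(v,x,T(x[1],g,th).round(1))
n,s=now();print(np.round(n,1),s['clock'],s['force'].round(1),s['width'])
B=np.array([-126,34.4]);F=-15;e=np.array([np.cos(np.radians(F)),np.sin(np.radians(F))])
a=B-38*e
rows(lin(n,[*a,F,62],4)+lin([*a,F,62],[*a,F,12.5],4))
cv2.imwrite('pics/w4.png',im[:,:,::-1])
```

```text
wrist ('brass', array([565.6,  95. ]), 18.2, (308, 82)) [[-125.   34.]]
wrist ('red', array([494.4,  76. ]), 18.3, (190, 94)) [[-118.2  -39.4]]
[-38.6   1.4   0.2  64.1] 14.225 [ 0.1  0.1 -0.7] 24.12800228305111
[0, 0, 3.8, 0.031, 0.0108, 0.0005, 0.43, 0, 0, 3.8, 0.0317, 0.0087, 0.0005, 0.43, 0, 0, 3.8, 0.0321, 0.0067, 0.0006, 0.43, 0, 0, 3.8, 0.0325, 0.0044, 0.0005, 0.43, 0, 0, -0.0, 0.0, 0.0, 0.0123, 0.43, 0, 0, -0.0, 0.0, 0.0, 0.0124, 0.43, 0, 0, -0.0, 0.0, 0.0, 0.0124, 0.43, 0, 0, -0.0, 0.0, 0.0, 0.0124, 0.43]
8 rows end [-162.7   44.2  -15.    12.5]
```

View pics/w4.png

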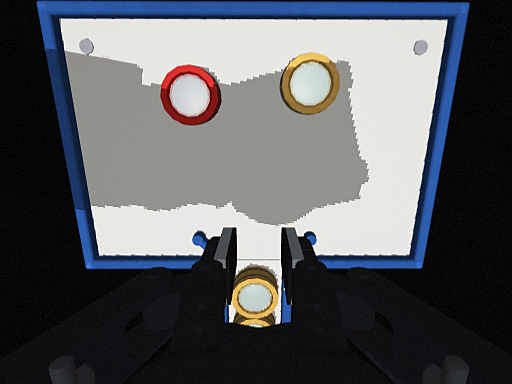

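The picture shows two brass cells in the slot, at (255,297) and just behind it. The red cell hasn't moved at (190,94), and the last brass cell is at (310,83).

carry_out --deltas '[0,0,3.8,0.031,0.0108,0,0.43,0,0,3.8,0.0317,0.0087,0,0.43,0,0,3.8,0.0321,0.0067,0,0.43,0,0,3.8,0.0325,0.0044,0,0.43,0,0,0,0,0,0.014,0.43,0,0,0,0,0,0.014,0.43,0,0,0,0,0,0.012,0.43,0,0,0,0,0,0.008,0.43,0,0,0,0,0,0,0.43,0,0,0,0,0,0,0.43]'

```text
clock: 15.48
eef_pos: [568.8, 131.5, 14.0]
tool_rot: [-3.14, 0.001, 1.475]
force: [-0.4, -0.4, -0.1]
width: 24.1
gripper_force: 0.0
```

Run:
```python
from plan import *
n,s=now();print(np.round(n,1),s['clock'],s['force'].round(1),s['width'])
B=np.array([-125.5,34.4]);b=bez([B,(-50,0),(-12,0)],13);b=[(x,y,max(F,-22)) for x,y,F in b]
W=push(b+[(x,0,0) for x in(-4,4,11,18,24,28,30)],z=12.5)
rows(lin(n,W[0],2)+W[1:])
```

```text
[-160.4   43.3  -15.2   14. ] 15.475 [-0.4 -0.4 -0.1] 24.123526019440217
[0, 0, 3.4, -0.0059, 0.0017, 0.0007, 0.43, 0, 0, 3.4, -0.0057, 0.0021, 0.0008, 0.43, 0, 0, -0.0, -0.0125, -0.0005, -0.0, 0.43, 0, 0, -0.0, -0.0119, -0.0002, -0.0, 0.43, 0, 0, -0.4, -0.0113, -0.0002, -0.0, 0.43, 0, 0, -1.2, -0.0108, -0.0004, -0.0, 0.43, 0, 0, -1.3, -0.0103, -0.0004, -0.0, 0.43, 0, 0, -1.4, -0.0096, -0.0005, -0.0, 0.43, 0, 0, -1.7, -0.0092, -0.0006, -0.0, 0.43, 0, 0, -1.8, -0.0086, -0.0007, -0.0, 0.43, 0, 0, -2.1, -0.008, -0.0007, -0.0, 0.43, 0, 0, -2.4, -0.0076, -0.0009, -0.0, 0.43, 0, 0, -2.8, -0.007, -0.001, -0.0, 0.43, 0, 0, -3.2, -0.0066, -0.0012, -0.0, 0.43, 0, 0, -3.7, -0.0061, -0.0013, -0.0, 0.43, 0, 0, -0.0, -0.008, -0.0, -0.0, 0.43, 0, 0, -0.0, -0.008, -0.0, -0.0, 0.43, 0, 0, -0.0, -0.007, -0.0, -0.0, 0.43, 0, 0, -0.0, -0.007, -0.0, -0.0, 0.43, 0, 0, -0.0, -0.006, -0.0, -0.0, 0.43, 0, 0, -0.0, -0.004, -0.0, -0.0, 0.43, 0, 0, -0.0, -0.002, -0.0, -0.0, 0.43]
22 rows end [ 5.6  0.  -0.  12.5]
```

carry_out --deltas '[0,0,3.4,-0.006,0.0017,0.001,0.43,0,0,3.4,-0.0057,0.0021,0,0.43,0,0,0,-0.0125,-0.0005,0,0.43,0,0,0,-0.0119,-0.0002,0,0.43,0,0,-0.4,-0.0113,-0.0002,0,0.43,0,0,-1.2,-0.0108,-0.0004,0,0.43,0,0,-1.3,-0.0103,-0.0004,0,0.43,0,0,-1.4,-0.0096,-0.0005,0,0.43,0,0,-1.7,-0.0092,-0.0006,0,0.43,0,0,-1.8,-0.0086,-0.0007,0,0.43,0,0,-2.1,-0.008,-0.0007,0,0.43,0,0,0,0,0,0,0.43]'

```text
clock: 16.98
eef_pos: [550.7, 28.6, 13.2]
tool_rot: [-3.14, 0.001, 1.529]
force: [0.6, -1.0, -0.5]
width: 24.4
gripper_force: 0.0
```

Run:
```python
from plan import *
v="wrist";c,im,h=grab(v)
for x in cells(v,c,im,h):print(v,x,T(x[1],g,th).round(1))
n,s=now();print(np.round(n,1),s['clock'],s['force'].round(1),s['width'])
f=np.radians(n[2]);p=np.array(n[:2])+24.4*np.array([np.cos(f),np.sin(f)]);print(p)
b=bez([p,(-28,0),(-12,0)],4);b=[(x,y,F) for (x,y,_),F in zip(b,np.linspace(n[2],0,5))]
W=push(b[1:]+[(x,0,0) for x in(-4,4,11,18,24,28,30)],z=12.5)
rows(W)
```

```text
wrist ('brass', array([549.8,   8.9]), 22.0, (258, 284)) [[-42.8   3.9]]
wrist ('red', array([496.4,  77.4]), 20.2, (138, 160)) [[-119.3  -37.2]]
[-62.7   8.3 -12.1  13.2] 17.025 [ 0.6 -0.4 -0.7] 24.360510463524065
[-38.87083195   3.2313244 ]
[0, 0, -3.0, -0.006, -0.0015, 0.0007, 0.43, 0, 0, -3.1, -0.0065, -0.0012, -0.0, 0.43, 0, 0, -3.0, -0.0071, -0.0012, -0.0, 0.43, 0, 0, -3.0, -0.0077, -0.0011, -0.0, 0.43, 0, 0, -0.0, -0.008, 0.0, -0.0, 0.43, 0, 0, -0.0, -0.008, 0.0, -0.0, 0.43, 0, 0, -0.0, -0.007, 0.0, -0.0, 0.43, 0, 0, -0.0, -0.007, 0.0, -0.0, 0.43, 0, 0, -0.0, -0.006, 0.0, -0.0, 0.43, 0, 0, -0.0, -0.004, 0.0, -0.0, 0.43, 0, 0, -0.0, -0.002, 0.0, -0.0, 0.43]
11 rows end [ 5.6 -0.  -0.  12.5]
```

carry_out --deltas '[0,0,-3,-0.006,-0.0015,0,0.43,0,0,-3.1,-0.0065,-0.0012,0,0.43,0,0,-3,-0.0071,-0.0012,0,0.43,0,0,-3,-0.0077,-0.0011,0,0.43,0,0,0,-0.008,0,0,0.43,0,0,0,-0.008,0,0,0.43,0,0,0,-0.007,0,0,0.43,0,0,0,-0.007,0,0,0.43,0,0,0,-0.006,0,0,0.43,0,0,0,-0.004,0,0,0.43,0,0,0,-0.002,0,0,0.43,0,0,0,0,0,0,0.43]'

```text
clock: 18.52
eef_pos: [554.1, -39.4, 13.2]
tool_rot: [-3.14, 0.0, 1.741]
force: [0.5, -0.0, 0.2]
width: 24.4
gripper_force: 0.2
```

carry_out --deltas '[0,0,0,0.01,0,0,0.43,0,0,0,0.02,0,-0.02,0.43,0,0,0,0.03,0,-0.04,0.43,0,0,0,0.03,0,-0.05,0.43,0,0,0,0,0,-0.05,0.43,0,0,0,0,0,-0.05,0.43,0,0,0,0,0,0,0.43]'

```text
clock: 19.4
eef_pos: [541.2, 52.5, 228.4]
tool_rot: [3.133, 0.0, 1.743]
force: [-1.0, -0.5, -0.1]
width: 24.5
gripper_force: 0.0
```

Run:
```python
from plan import *
n,s=now();print(np.round(n,1),s['clock'],s['force'].round(1))
v="wrist";c,im,h=grab(v)
for x in cells(v,c,im,h):print(v,x,T(x[1],g,th).round(1))
cv2.imwrite('pics/w5.png',im[:,:,::-1])
R=np.array([[np.cos(th),-np.sin(th)],[np.sin(th),np.cos(th)]])
for y in(-22,0,22):print(proj(c,[[*(R@[0,y]+g),5],[*(R@[0,y]+g),13]]).round(0))
```

```text
[-8.710e+01  2.800e+00  2.000e-01  2.284e+02] 19.4 [-1.  -0.5 -0.1]
wrist ('red', array([493.5,  76.6]), 17.9, (221, 143)) [[-119.   -40.2]]
[[239. 228.]
 [238. 230.]]
[[255. 228.]
 [255. 230.]]
[[270. 228.]
 [271. 230.]]
```

View pics/w5.png

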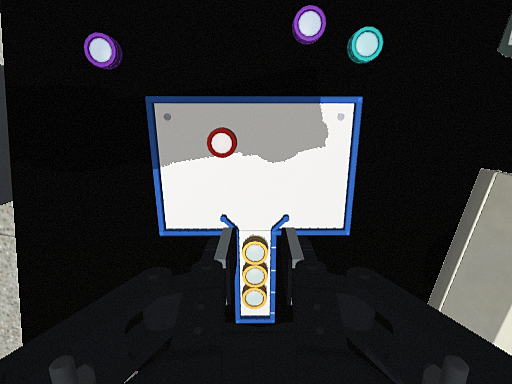

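The picture shows all three cells in the slot, at (255,252), (255,276) and (255,298). They are clear of the gate line at row 229, and the red cell is undisturbed at (221,143).

```bash
python3 -c "from cell import ctrl;print(ctrl.finish_job())"
```

```text
the job is handed in; nothing more can be done
None
```

I pushed all three brass cells through the gate into the slot, left the red cell where it lay, and handed the job in at about 19 s of the 64 s allowed; the interface returned no verdict.

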